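Hang the parts carrier on the drip rail and lock it at the stop

TASK

Pull the lock bolt of the drip rail up until it stays out, then take the two-wheeled parts carrier by its handle fin and set it on the high end of the sloped rail: lower it until both wheels stand on the rail while you still hold it, and only then let go. It must roll by itself, untouched, down to the stop; when it rests there, push the bolt fully home behind it. Feel it touch down gently without pressing it on the rail, and leave the tin, the oil pump and the standing pin where they are.

Things in the scene. Friction and masses are not known exactly. Their poses are not given: they have to be found in the camera images.
- drip_rail: fixed stand with a sloped rail; origin on the bench under the rail's middle; y runs along the rail to its high end, x leads away from the robot, square to it. Base plate x -15 to +80 mm, 8 mm thick; 30 mm posts at x +60, y +-185; 420 mm long
- rail: its rail: flat steel bar on edge, 8 mm wide, 16 mm tall, 390 mm long, free on the robot's side. Origin on the top edge in the middle, 160 mm above the bench; x across, y uphill along the edge (rises 4 degrees towards +y), z square to the edge
- rail_load (a point): point on the rail's top edge, 95 mm uphill of its middle: a good place to set the carrier's seat point. Feel for the contact there: the rail must not be loaded with more than 15 N
- cover_edge (a point): middle of the front edge, underside, of the flat aluminium cover over the whole rail: 50 mm nearer the robot than the rail, 232 mm above the bench; cover 6 to 10 mm thick, top at 240 mm, reaching 78 mm beyond the rail. To load the rail the tool must be tilted about 40 degrees, fingers pointing away from the robot and down
- stop_face (a point): middle of the rubber face of the stop post at the low end, 130 mm downhill of the rail's middle, 88 mm above the bench; the carrier's plate edge comes to rest on it. Post top 110 mm above the bench
- bolt_knob (a point): centre of the black round knob on top of the lock bolt: 34 mm diameter, 28 mm tall (top 14 mm above this point), on a 12 mm stem; 39 mm above the cover when home, over a steel collar 30 mm wide, 12 mm tall. Upright, over the rail, 42 mm downhill of its middle; moves with the joint
- lock_bolt (a joint): upright slide of the lock bolt in m: 0 home (blade bars the wheels), 0.030 pulled up (wheels pass beneath). A detent holds it at both ends; about 8 N takes it off either end, past the middle it snaps on. It goes home behind (uphill of) the parked carrier; if that is not at the stop the blade lands on its wheel
- carrier: loose C-shaped carrier, 0.28 to 0.33 kg, standing on its tray (80 mm in y, 74 mm in x). Upright plate 80 mm wide on the side towards the robot, two flanged wheels 50 mm apart along y near its top on the far side, a wrist pin fixed on the tray (top 75 mm up). Origin under the tray below the wheels; x away from the robot, z up; 160 mm tall
- carrier_grip (a point): centre of the carrier's handle fin, 90 mm above the tray's underside, 52 mm on the robot's side of the wheels. Black upright plate 12 mm thick (along y: grip so), 50 mm tall, standing 48 mm out of the plate; this point is 28 mm before the plate and 20 mm behind the fin's front edge. Held here, the carrier may sag nose-down in the grip. Axes as the carrier
- carrier_seat (a point): point midway between the wheels at the bottom of their treads, where the rail's top edge belongs: 52 mm beyond and 40 mm above carrier_grip. Treads 14 mm wide, flanges 6 mm deep; wheel tops 30 mm above this point; 55 mm free below it. Rests on the rail about 93 mm downhill of its middle when at the stop; rolls there at about 0.06 m/s (some 3 s)
- tin: bystander: round tin, 98 mm diameter, 74 mm tall, origin under its centre
- pump: bystander: oil pump, about 106 x 96 mm, 103 mm tall, origin under its centre
- standing_pin: bystander: steel pin standing on end, 23 mm diameter, 70 mm tall, origin under its centre

How it is judged:
By the outcome, as a careful person would: the job done as asked, in the order asked, and still so for the second after the job is handed in, with the robot touching nothing.
It also fails if it takes over 72 s, if anything falls off the work surface, if the arm or the gripper's body presses on something with over 40 N, if the wrist force passes 120 N, or if a joint passes its speed limit or range.

ROBOT

A 6-joint arm with a two-finger parallel gripper is mounted at the origin on a cart in front of the work surface, level with it; the furniture and walls round the work are solid. World frame = base frame: x ahead of the robot, y to its left, z up, the work surface at z = 0. Lengths are in m, angles in rad, forces in N, time in s.
With the tool pointing down it reaches from about 0.35 to 0.725 m from the base axis. Payload 4.3 kg.
Tool frame: the origin (TCP) lies at the very end of the fingers, on their centre line; the grasp point (between the pads) lies 19 mm behind it; z points along the fingers, y is the line along which they close (so a half turn about z gives the same grasp; the last joint's range is limited). The gripper opens to 85 mm and grips with 20 to 120 N. Pads are 22 mm wide; open, the fingers measure 114 mm over their backs; the gripper's body (76 mm by 85 mm) begins 54 mm behind the grasp point. The pads swing forward as they close: fully open they stand 13 mm farther back than shut.
Start: joints at [-1.314, 0.377, 0.081, 1.274, 0, 1.46], TCP at [0.206, -0.537, 0.231] pointing down, gripper open.
Joint ranges: [-2.72, 2.72], [-0.84, 1.66], [-1.02, 1.22], [-1.77, 2.12], [-1.37, 1.28], [-3.14, 3.14]. Speed limits (rad/s): [2.57, 2.57, 3.14, 3.14, 3.14, 3.14].

INTERFACE

Orientations are given as a 3x3 rotation matrix whose columns are the frame's x, y, z axes.
In Python, from bench import r, read_camera, get_calibration, job gives the robot as it stands. The module is installed in compiled form; this text tells all that it offers.
- The arm moves only by the shell command python3 -m crank 'ROWS' [FORCE]. ROWS is JSON, a list that holds one entry, the list of rows, each a list of 7 numbers: the shift along the tool's x, y, z in cm, then the turn, a rotation vector about the tool's x, y, z in degrees, then the gripper's target within -1 to 1 (shut at 1, half-way at 0, fully open at -1). In form: [[[dx, dy, dz, wx, wy, wz, hand], ...]]. A call has exactly 5 rows; each row is the pose to reach, as a shift and turn from the pose commanded when the call began, along the tool's axes at that moment; what a row does not reach only later rows make up. A row lasts 1/8 s, in which the tool goes at most 62.5 mm and 10.7 degrees, less where a joint would pass 70% of its speed; a pose out of reach is approached as far as the arm can. A call with a gripper value outside its range is refused whole. The fingers move at their own pace and stop on an object; FORCE is the grip in N (left out, the last holds). Time passes only in rows, so rows that repeat a pose let the fingers close, or fill a call up. It gives the time, the measured TCP pose, the force, the opening and the grip force at its end, in the units of the state.
- r.observe(): the state, without advancing time (a new reading comes with each control period).
- read_camera(name): name is "scene" or "top" or "wrist"; returns the picture (420x560x3 uint8, red, green, blue); there is no depth.
- get_calibration(name): a dict with "camera_matrix" (3x3 intrinsics, pixels), "extrinsics" (4x4, takes a point from camera to world coordinates); the wrist camera has in their place "mount" (4x4, takes a point from camera to tool coordinates, whose origin is the TCP and whose axes are the flange's). Camera axes: x right, y up, looking along -z (the intrinsics and any distortion apply to the point x, -y, -z); pixel columns grow to the right and rows downward; lengths in m; the calibration is good to about 2 mm. A picture is of the moment at which its call begins: read the wrist's pose just before it. get_calibration takes no time and is no camera call.
- job.close_job(): hands the job in; it is judged then, once.
The state is a dict: "time_s": time; "q": joint angles; "dq": joint speeds; "tau": joint torques, N m; "tool_pos": TCP position; "tcp_rot": TCP orientation; "force": force on the tool from outside, world axes, zero at the start; "ft_torque": the same for the moment, N m; "gripper_width": finger opening in m; "gripper_force": force on a finger pad.
Only numpy, scipy, OpenCV 4.12 (cv2) and the standard library are available. Lean on these libraries where they do the work, as an engineer would, in place of code of your own. Each camera call takes 0.05 s, during which the arm holds its last target. There are 200 camera calls.

## Working session

There is one attempt and no reset: what is moved stays moved. The work goes in short steps, Python scripts to look and compute and a shell command to move; the robot and the scene stay as the last step left them, time stands still between calls to the robot, and variables do not carry over. Pictures are saved under pics/ and viewed, at most 10 in all, crops included, and the job is handed in when it is done.

```bash
mkdir -p pics; python3 - <<'E'
from bench import r, read_camera, get_calibration
import cv2,numpy as np
np.set_printoptions(precision=4,suppress=True)
s=r.observe();print(s['time_s'],s['tool_pos'],s['tcp_rot'],s['force'],s['gripper_width'])
for n in('scene','top'):
    im=read_camera(n);cv2.imwrite(f'pics/{n}0.png',im[:,:,::-1]);c=get_calibration(n);print(n,c)
print(get_calibration('wrist'))
E
```

```text
0.0 [ 0.206  -0.5361  0.2304] [[ 0.9335  0.3586 -0.0005]
 [ 0.3586 -0.9335  0.0019]
 [ 0.0002 -0.002  -1.    ]] [ 0.0851 -0.1041  0.1926] 0.08541111156764651
scene {'camera_matrix': array([[534.2003,   0.    , 271.4912],
       [  0.    , 534.2003, 219.0375],
       [  0.    ,   0.    ,   1.    ]]), 'extrinsics': array([[-0.912 ,  0.2083, -0.3534,  0.0374],
       [-0.4102, -0.4781,  0.7766,  1.0172],
       [-0.0072,  0.8532,  0.5215,  0.862 ],
       [ 0.    ,  0.    ,  0.    ,  1.    ]])}
top {'camera_matrix': array([[452.4212,   0.    , 286.1951],
       [  0.    , 452.4212, 220.1403],
       [  0.    ,   0.    ,   1.    ]]), 'extrinsics': array([[-0.0085,  0.9867, -0.1623,  0.3028],
       [-1.    , -0.0076,  0.0062,  0.0026],
       [ 0.0048,  0.1624,  0.9867,  1.4087],
       [ 0.    ,  0.    ,  0.    ,  1.    ]])}
{'camera_matrix': array([[351.5795,   0.    , 273.4319],
       [  0.    , 351.5795, 206.4001],
       [  0.    ,   0.    ,   1.    ]]), 'mount': array([[-0.0004,  0.9445,  0.3285,  0.0843],
       [ 1.    ,  0.0007, -0.0008, -0.0004],
       [-0.001 ,  0.3285, -0.9445, -0.1421],
       [ 0.    ,  0.    ,  0.    ,  1.    ]])}
```

View pics/scene0.png

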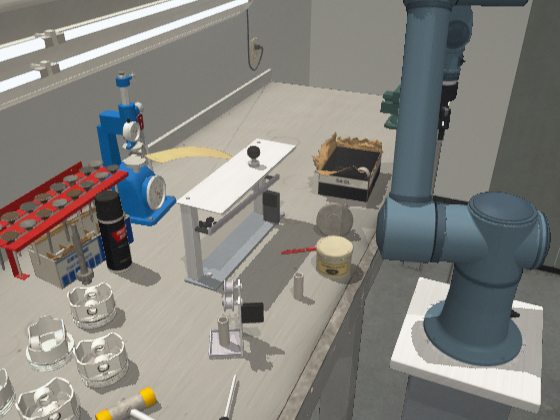

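View pics/top0.png

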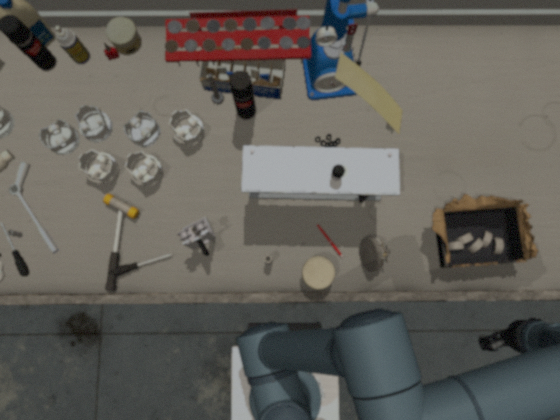

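The scene view shows the knob at (254,152), the carrier with its fin at about (253,312), the pin at (298,286) and the tin at (334,258). In the top view they are: cover x 242–400, y 147–197; knob (338,172); carrier (195,237); pin (268,262); tin (318,273); pump (374,253). Next I'll measure the cover and knob, and enlarge the carrier.

```bash
cat > h.py <<'E'
import cv2,numpy as np
from bench import r, read_camera, get_calibration
np.set_printoptions(precision=4,suppress=True)
def cam(n,s=None):
    c=get_calibration(n);K=c['camera_matrix']
    if n!='wrist': return K,c['extrinsics']
    T=np.eye(4);T[:3,:3]=s['tcp_rot'];T[:3,3]=s['tool_pos'];return K,T@c['mount']
def ray(C,u,v):
    K,E=C;d=np.linalg.inv(K)@[u,v,1];d=E[:3,:3]@(d*[1,-1,-1]);return E[:3,3],d/np.linalg.norm(d)
def plane(C,u,v,z):
    o,d=ray(C,u,v);return o+d*(z-o[2])/d[2]
def proj(C,p):
    K,E=C;q=E[:3,:3].T@(np.asarray(p)-E[:3,3])*[1,-1,-1];q=K@q;return q[:2]/q[2]
def tri(*rs):
    A=np.zeros((3,3));b=np.zeros(3)
    for o,d in rs: M=np.eye(3)-np.outer(d,d);A+=M;b+=M@o
    p=np.linalg.solve(A,b);return p,[np.linalg.norm((np.eye(3)-np.outer(d,d))@(p-o)) for o,d in rs]
E
python3 - <<'E'
from h import *
t=cv2.imread('pics/top0.png');s=cv2.imread('pics/scene0.png');T=cam('top');S=cam('scene')
m=(t.min(2)>165).astype(np.uint8);n,l,st,ce=cv2.connectedComponentsWithStats(m)
i=l[160,290];cnt=cv2.findContours((l==i).astype(np.uint8),0,2)[0][0];rc=cv2.minAreaRect(cnt);print(st[i],rc)
for p in cv2.boxPoints(rc):print(p,plane(T,*p,.24))
def blob(im,x0,x1,y0,y1,th):
    m=(im[y0:y1,x0:x1].max(2)<th).astype(np.uint8);n,l,st,ce=cv2.connectedComponentsWithStats(m);i=1+st[1:,4].argmax();print(st[i]);return ce[i]+[x0,y0]
a=blob(t,325,352,160,185,70);b=blob(s,240,266,143,160,70);print(a,b,tri(ray(T,*a),ray(S,*b)),plane(T,*a,.293),plane(S,*b,.279))
for n,(u,v),z in(('pin',(268,262),.06),('tin',(318,273),.074),('pump',(374,253),.09)):print(n,plane(T,u,v,z))
A=cv2.resize(t[200:270,160:240],None,fx=5,fy=5,interpolation=2);B=cv2.resize(s[270:370,195:275],None,fx=5,fy=5,interpolation=2)
c=np.zeros((500,800,3),np.uint8);c[:350,:400]=A;c[:,400:]=B;cv2.imwrite('pics/c1.png',c)
E
```

```text
[     0      0    560    420 229314] ((279.5, 209.5), (419.0, 559.0), 90.0)
[-0.  0.] [1.134  0.8016 0.24  ]
[559.   0.] [ 1.1259 -0.789   0.24  ]
[559. 419.] [-0.0035 -0.6684  0.24  ]
[  0. 419.] [0.0098 0.6961 0.24  ]
[  8   6  11  12 106]
[  8   4  12  11 110]
[337.7925 171.4434] [253.3455 151.7909] (array([ 0.6141, -0.1384,  0.2809]), [np.float64(0.000140504326657111), np.float64(0.00014050432665718232)]) [ 0.6109 -0.1368  0.293 ] [ 0.6158 -0.1421  0.279 ]
pin [0.3988 0.0494 0.06  ]
tin [ 0.3644 -0.0978  0.074 ]
pump [ 0.4204 -0.2614  0.09  ]
```

View pics/c1.png

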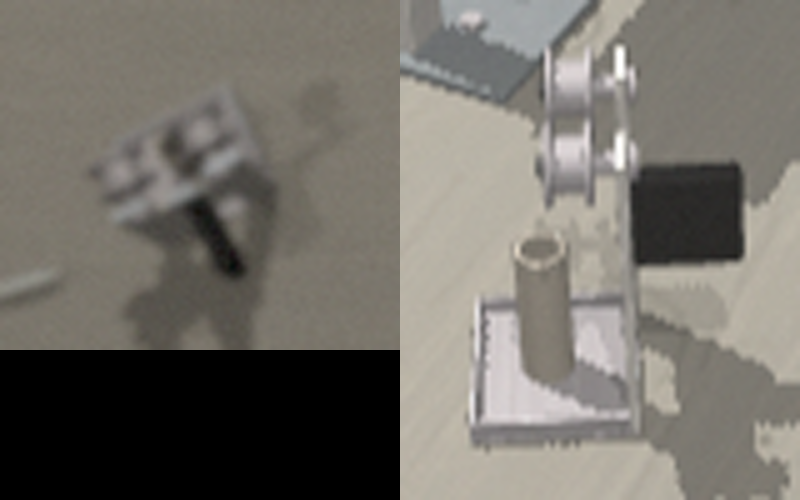

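The left crop (top view) shows the fin running from its root at about (199,241) to its tip at (207.5,254). The right crop (scene view) shows the fin's outer face, corners (321.5,302.5) to (343.5,322) after scaling (about u 241–264, v 303–322).

```bash
python3 - <<'E'
from h import *
t=cv2.imread('pics/top0.png');s=cv2.imread('pics/scene0.png');T=cam('top');S=cam('scene')
print(t[160,290],t[120,290],t[205,290],t[188,290])
for th in (115,130,145):
    m=np.zeros(t.shape[:2],np.uint8);m[135:215,225:420]=(t[135:215,225:420].min(2)>th);n,l,st,ce=cv2.connectedComponentsWithStats(m);i=1+st[1:,4].argmax()
    cnt=max(cv2.findContours((l==i).astype(np.uint8),0,2)[0],key=len);rc=cv2.minAreaRect(cnt);print(th,st[i],rc)
    for p in cv2.boxPoints(rc):print(p,plane(T,*p,.24))
a=plane(T,199,241,.115);b=plane(T,207.7,254,.115);d=(a-b);print('fin',a,b,np.degrees(np.arctan2(d[1],d[0])),np.linalg.norm(d))
m=np.zeros(t.shape[:2],np.uint8);m[238:258,195:213]=t[238:258,195:213].max(2)<60
n,l,st,ce=cv2.connectedComponentsWithStats(m);i=1+st[1:,4].argmax();ys,xs=np.where(l==i);print(st[i],ce[i],cv2.minAreaRect(np.c_[xs,ys].astype(np.float32)),plane(T,*ce[i],.11))
m=np.zeros(t.shape[:2],np.uint8);m[295:330,238:275]=s[295:330,238:275].max(2)<60
n,l,st,ce=cv2.connectedComponentsWithStats(m);i=1+st[1:,4].argmax();print(st[i],ce[i],plane(S,*ce[i],.09))
P=tri(ray(T,*plane(T,0,0,0)[:2]*0+np.array([203.5,248])),ray(S,*ce[i]));print(P)
E
```

```text
[172 169 165] [109 120 125] [ 98 109 112] [171 170 166]
115 [ 240  144  161   55 7790] ((320.2596130371094, 171.2071075439453), (160.486328125, 52.4573974609375), 1.3169124126434326)
[239.4348 195.5847] [0.5616 0.1182 0.24  ]
[240.6405 143.1412] [0.706  0.1161 0.24  ]
[401.0844 146.8295] [ 0.6927 -0.3158  0.24  ]
[399.8788 199.2731] [ 0.5485 -0.3055  0.24  ]
130 [ 241  145  159   50 7121] ((320.328857421875, 169.5301971435547), (158.41363525390625, 46.98786544799805), 1.301952600479126)
[240.6087 191.2184] [0.5734 0.1152 0.24  ]
[241.6763 144.2426] [0.7029 0.1133 0.24  ]
[400.049 147.842] [ 0.6899 -0.3129  0.24  ]
[398.9814 194.8177] [ 0.5606 -0.3037  0.24  ]
145 [ 241  146  159   49 6784] ((320.3763427734375, 169.55870056152344), (158.171142578125, 46.3168830871582), 1.1691392660140991)
[240.8347 191.0987] [0.5738 0.1146 0.24  ]
[241.7798 144.7914] [0.7014 0.113  0.24  ]
[399.918  148.0187] [ 0.6894 -0.3125  0.24  ]
[398.9729 194.326 ] [ 0.5619 -0.3037  0.24  ]
fin [0.4567 0.2455 0.115 ] [0.4191 0.2198 0.115 ] 34.361598362950154 0.0455549725695384
[197 240  12  16  86] [202.5698 247.186 ] ((202.7205810546875, 247.3676300048828), (17.492855072021484, 5.316455841064453), 59.03623962402344) [0.4393 0.2358 0.11  ]
[241 303  22  20 399] [251.9624 312.3459] [0.4409 0.2361 0.09  ]
(array([0.4397, 0.2368, 0.0908]), [np.float64(0.0007787612447514881), np.float64(0.0007787612447514757)])
```

```bash
cat >> h.py <<'E'
from scipy.spatial.transform import Rotation as Ro
def tool(yaw,tilt=0):  # yaw of the x-away heading (deg); tilt = fingers away from robot
    c,s=np.cos(np.radians(tilt)),np.sin(np.radians(tilt));z=np.array([s,0,-c]);x=np.array([-c,0,-s])
    return Ro.from_euler('z',yaw,degrees=True).as_matrix()@np.c_[x,[0,1,0],z]
def go(p,R=None):
    s=r.observe();C=s['tcp_rot'];C=np.asarray(C)
    sh=C.T@(np.asarray(p)-s['tool_pos'])*100
    rv=np.zeros(3) if R is None else np.degrees(Ro.from_matrix(C.T@R).as_rotvec())
    print('t',round(s['time_s'],2),'pos',s['tool_pos'],'F',np.round(s['force'],1),'w',round(s['gripper_width'],4),'gf',np.round(s['gripper_force'],1));print(' shift cm',sh.round(2),'rot deg',rv.round(2),'q',np.round(s['q'],2))
E
python3 -m crank '[[[4.2,-1.8,-2.2,0,0,-10,-1],[8.4,-3.6,-4.4,0,0,-20,-1],[12.6,-5.4,-6.6,0,0,-30,-1],[16.8,-7.2,-8.8,0,0,-40,-1],[21,-9,-11,0,0,-50,-1]]]' 40
python3 -c "
from h import *
go([.614,-.138,.34],tool(0))"
```

```text
time_s: 0.72
tool_pos: [0.3707, -0.3761, 0.3416]
tcp_rot: [[0.32, 0.947, -0.0], [0.947, -0.32, 0.001], [0.0, -0.001, -1.0]]
force: [1.6, -1.0, 0.4]
gripper_width: 0.0857
gripper_force: 0.0
t 0.72 pos [ 0.3707 -0.3761  0.3416] F [ 1.6 -1.   0.4] w 0.0857 gf 0.0
 shift cm [30.34 15.43  0.17] rot deg [  -0.     -0.05 -108.66] q [-0.91  0.28  0.23  1.52  0.    0.98]
```

```bash
python3 -m crank '[[[4,2,0,0,0,-10.6,-1],[8,4,0,0,0,-21.2,-1],[12,6,0,0,0,-31.8,-1],[15,7.5,0,0,0,-42.4,-1],[18,9,0,0,0,-53,-1]]]' >/dev/null
python3 -c "
from h import *
go([.614,-.138,.34],tool(0))"
```

```text
t 1.35 pos [ 0.5142 -0.2353  0.3408] F [-0.1 -0.8  0.2] w 0.085 gf 0.0
 shift cm [ 2.4  13.73  0.07] rot deg [ -0.01  -0.06 -55.61] q [-0.54  0.36  0.34  1.55 -0.    0.43]
```

```bash
python3 -m crank '[[[0.5,3,0,0,0,-10.6,-1],[1,6,0,0,0,-21.2,-1],[1.5,9,0,0,0,-31.8,-1],[2,12,0,0,0,-42.4,-1],[2.4,13.7,0,0,0,-53,-1]]]' >/dev/null
python3 - <<'E'
from h import *
go([.614,-.138,.26],tool(0))
s=r.observe();im=read_camera('wrist');cv2.imwrite('pics/w1.png',im[:,:,::-1])
C=cam('wrist',s);print(proj(C,[.614,-.138,.293]),proj(C,[.6155,-.096,.24]))
E
```

```text
t 1.98 pos [ 0.6145 -0.1388  0.3403] F [-0.8 -0.8  0.3] w 0.0852 gf 0.0
 shift cm [0.04 0.07 8.03] rot deg [ 0.03 -0.08 -2.57] q [-0.32  0.53  0.59  1.64  0.   -0.28]
[274.8349 237.1521] [332.1171 206.8584]
```

View pics/w1.png

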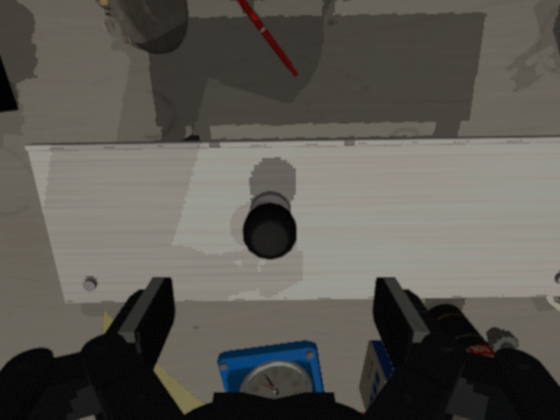

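The wrist picture shows the knob's top at about (269,233), 5 px from the prediction. The cover's front edge runs from (28,147) to (560,137), and its left end from (28,147) to (65,302).

```bash
python3 - <<'E'
from h import *
s=r.observe();C=cam('wrist',s)
im=cv2.imread('pics/w1.png')[195:265,235:305];g=(im.max(2)<45).astype(np.uint8);n,l,st,ce=cv2.connectedComponentsWithStats(g);i=1+st[1:,4].argmax();print(st[i],ce[i]+[235,195])
print('knob',plane(C,269,233,.293))
for p in((28,147),(560,137),(65,302)):print(p,plane(C,*p,.24))
E
```

```text
[   9    8   52   56 2325] [269.3583 230.3918]
knob [ 0.6119 -0.1398  0.293 ]
(28, 147) [ 0.5639 -0.3042  0.24  ]
(560, 137) [0.5718 0.0604 0.24  ]
(65, 302) [ 0.6886 -0.3081  0.24  ]
```

```bash
python3 -m crank '[[[0.1,0,2.5,0,0,0,-1],[0.1,0,5,0,0,0,-1],[0.1,0,7,0,0,0,-1],[0.1,0,7.8,0,0,0,-1],[0.1,0,7.8,0,0,0,0]]]' 60
python3 -m crank '[[[0,0,0,0,0,0,1],[0,0,0,0,0,0,1],[0,0,0,0,0,0,1],[0,0,0,0,0,0,1],[0,0,0,0,0,0,1]]]' 60
```

```text
time_s: 2.65
tool_pos: [0.6122, -0.14, 0.2629]
tcp_rot: [[-0.999, 0.053, -0.001], [0.053, 0.999, 0.0], [0.001, 0.0, -1.0]]
force: [-0.1, 0.3, -0.2]
gripper_width: 0.0698
gripper_force: 0.0
time_s: 3.28
tool_pos: [0.6133, -0.1412, 0.2648]
tcp_rot: [[-0.999, 0.053, 0.002], [0.053, 0.999, -0.003], [-0.002, -0.003, -1.0]]
force: [-0.7, -3.8, 5.4]
gripper_width: 0.0313
gripper_force: 59.5
```

```bash
python3 -m crank '[[[0,0,-0.7,0,0,0,1],[0,0,-1.4,0,0,0,1],[0,0,-2.1,0,0,0,1],[0,0,-2.8,0,0,0,1],[0,0,-3.2,0,0,0,1]]]' 60
python3 -m crank '[[[0,0,0,0,0,0,1],[0,0,0,0,0,0,1],[0,0,0,0,0,0,0],[0,0,0,0,0,0,-1],[0,0,0,0,0,0,-1]]]' 60
```

```text
time_s: 3.9
tool_pos: [0.6131, -0.1411, 0.2951]
tcp_rot: [[-0.999, 0.053, 0.0], [0.053, 0.999, -0.002], [-0.0, -0.002, -1.0]]
force: [3.9, -7.0, -13.7]
gripper_width: 0.0312
gripper_force: 62.4
time_s: 4.53
tool_pos: [0.6127, -0.1393, 0.2954]
tcp_rot: [[-0.999, 0.052, -0.0], [0.052, 0.999, 0.001], [0.0, 0.001, -1.0]]
force: [-1.0, -1.1, -1.0]
gripper_width: 0.0773
gripper_force: 0.0
```

```bash
python3 -m crank '[[[0,0,-3,0,0,0,-1],[0,0,-6,0,0,0,-1],[0,0,-6,0,0,0,-1],[0,0,-6,0,0,0,-1],[0,0,-6,0,0,0,-1]]]' >/dev/null
python3 - <<'E'
from h import *
go([.437,.234,.27],tool(33))
s=r.observe();im=read_camera('wrist')[:,:,::-1];cv2.imwrite('pics/w2.png',im);C=cam('wrist',s)
g=(im[150:300,200:350].max(2)<45).astype(np.uint8);n,l,st,ce=cv2.connectedComponentsWithStats(g)
for i in range(1,n):
    if st[i,4]>300:print(st[i]+[200,150,0,0,0],ce[i]+[200,150])
for z in(.293,.323):print(z,proj(C,[.613,-.139,z]),351*.034/(s['tool_pos'][2]+.142-z))
E
```

```text
t 5.15 pos [ 0.6123 -0.1397  0.354 ] F [ 0.3 -0.2 -0.6] w 0.0858 gf 0.0
 shift cm [19.43 36.4   8.47] rot deg [  0.08  -0.11 -35.98] q [-0.33  0.53  0.64  1.68  0.   -0.27]
[ 243  214   56   61 2675] [270.7794 245.0015]
0.293 [274.6865 229.8916] 58.79157853202762
0.323 [274.865 251.359] 68.98734208067481
```

```bash
python3 -m crank '[[[2.4,5,0,0,0,-7,-1],[5,10,0,0,0,-14,-1],[8,15,0,0,0,-21,-1],[11,20,1,0,0,-28,-1],[13,25,2,0,0,-36,-1]]]' >/dev/null
python3 -c "
from h import *
go([.437,.234,.27],tool(33))"
```

```text
t 5.83 pos [0.4942 0.1179 0.3347] F [-0.3  0.   0.7] w 0.0853 gf 0.0
 shift cm [-1.58 12.84  6.48] rot deg [ 0.02 -0.02  0.26] q [ 0.11  0.24  0.15  1.49  0.   -0.47]
```

```bash
python3 -m crank '[[[-0.3,4,2,0,0,0,-1],[-0.7,8,4,0,0,0,-1],[-1.2,11,5.5,0,0,0,-1],[-1.6,12.8,6.5,0,0,0,-1],[-1.6,12.8,6.5,0,0,0,-1]]]' >/dev/null
python3 - <<'E'
from h import *
go([.437,.234,.27],tool(33))
s=r.observe();im=read_camera('wrist')[:,:,::-1];cv2.imwrite('pics/w3.png',im);C=cam('wrist',s)
print(proj(C,[.437,.234,.115]))
E
```

```text
t 6.45 pos [0.4388 0.2328 0.2694] F [-0.6 -0.4  0.6] w 0.0852 gf 0.0
 shift cm [ 0.09  0.2  -0.06] rot deg [-0.   -0.11  0.12] q [ 0.36  0.21 -0.05  1.31 -0.   -0.22]
[275.4863 186.6265]
```

View pics/w3.png

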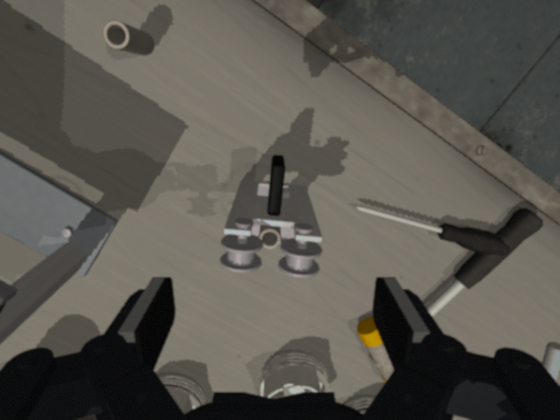

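Seen from above, the fin's top runs from about (278,157) at the front to (274,213) at the plate. The wheels are at (241,252) and (300,255), and the pin at (117,36).

```bash
python3 - <<'E'
from h import *
s=r.observe();C=cam('wrist',s);im=cv2.imread('pics/w3.png')
g=np.zeros(im.shape[:2],np.uint8);g[145:222,262:292]=im[145:222,262:292].max(2)<50
n,l,st,ce=cv2.connectedComponentsWithStats(g);i=1+st[1:,4].argmax();print(st[i],ce[i])
for v in range(152,216,6):
    x=np.where(l[v]==i)[0];
    if len(x):print(v,x.min(),x.max(),plane(C,x.mean(),v,.115)[:2],int(im[v,int(x.mean())].max()))
for z in (.15,.16):
    a,b=plane(C,241,252,z),plane(C,300,255,z);d=b-a;print('wheel heading',np.degrees(np.arctan2(d[1],d[0]))-90,np.linalg.norm(d),(a+b)/2)
E
```

```text
[267 155  18  61 777] [275.8507 185.3475]
158 272 283 [0.416  0.2211] 7
164 272 284 [0.4201 0.2244] 10
170 271 284 [0.4247 0.2269] 33
176 271 283 [0.4294 0.2294] 32
182 270 282 [0.4344 0.2317] 31
188 270 282 [0.439  0.2346] 30
194 269 281 [0.4441 0.2369] 31
200 268 281 [0.449  0.2396] 31
206 268 280 [0.454  0.2423] 30
212 268 280 [0.4587 0.2454] 16
wheel heading 29.838945764225286 0.048926892875131 [0.4802 0.256  0.15  ]
wheel heading 29.838945764225315 0.04706105771345275 [0.476  0.2533 0.16  ]
```

```bash
python3 - <<'E'
from h import *
R=tool(29,40);g=np.array([.435,.2308,.09])+.019*R[:,2];print(g)
go(g-.10*R[:,2],R)
E
```

```text
[0.4457 0.2367 0.0754]
t 6.5 pos [0.4396 0.2323 0.2701] F [ 0.2 -0.1 -0. ] w 0.0855 gf 0.0
 shift cm [ 5.65  0.5  11.81] rot deg [  1.38 -40.03   3.89] q [ 0.36  0.21 -0.05  1.31 -0.   -0.22]
```

```bash
python3 -m crank '[[[3,0.1,1,0.3,-10,1,-1],[5,0.2,3,0.7,-20,2,-1],[5.6,0.4,6.5,1,-30,3,-1],[5.6,0.5,10,1.4,-40,3.9,-1],[5.6,0.5,11.8,1.4,-40,3.9,-1]]]' >/dev/null
python3 - <<'E'
from h import *
R=tool(29,40);g=np.array([.435,.2308,.09])+.019*R[:,2]
go(g,R)
s=r.observe();im=read_camera('wrist')[:,:,::-1];cv2.imwrite('pics/w4.png',im);C=cam('wrist',s)
print(proj(C,[.435,.2308,.09]))
E
```

```text
t 7.12 pos [0.4164 0.2126 0.1924] F [-1.1  0.5 -0.9] w 0.0855 gf 0.0
 shift cm [ 4.36  0.7  11.47] rot deg [-0.04 -1.5   0.01] q [ 0.22 -0.33 -1.01  0.24  0.18 -0.23]
[283.3284 148.8724]
```

View pics/w4.png

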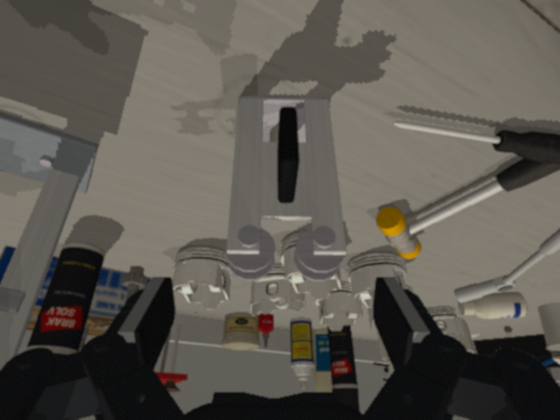

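The tilted wrist view shows the fin's front edge at u 278–298, centre (288,152), about 5 px right of the prediction. Joint 3 is at its limit, so I'll approach the fin from above instead, farther out.

```bash
python3 - <<'E'
from h import *
s=r.observe();C=cam('wrist',s)
print(plane(C,288,149,.09),plane(C,283.3,148.9,.09))
a=plane(C,289,112,.065);b=plane(C,287,198,.115);print('fin front bottom/back top?',a,b)
R=tool(29,40);g=np.array([.434,.233,.09])+.019*R[:,2];g[2]=.135;go(g,R)
E
```

```text
[0.4226 0.229  0.09  ] [0.424  0.2263 0.09  ]
fin front bottom/back top? [0.4143 0.2255 0.065 ] [0.4405 0.2383 0.115 ]
t 7.17 pos [0.4124 0.2119 0.1865] F [ 0.  -1.  -0.5] w 0.0854 gf 0.0
 shift cm [-0.11  0.79  6.6 ] rot deg [ 0.13 -2.22 -0.1 ] q [ 0.22 -0.32 -1.02  0.24  0.18 -0.23]
```

```bash
python3 -m crank '[[[-1,0.4,1,0,-1,0,-1],[-1,0.8,2.5,0,-2,0,-1],[-0.5,0.8,4.5,0,-2.2,0,-1],[-0.1,0.8,6.6,0,-2.2,0,-1],[-0.1,0.8,6.6,0,-2.2,0,-1]]]' >/dev/null
python3 - <<'E'
from h import *
R=tool(29,40);g=np.array([.434,.233,.09])+.019*R[:,2]
go(g,R)
s=r.observe();z=s['tcp_rot'][:,2];print('tilt',np.degrees(np.arccos(-z[2])),'heading',np.degrees(np.arctan2(z[1],z[0])))
E
```

```text
t 7.8 pos [0.4527 0.2449 0.1441] F [ 0.  -0.9 -0.4] w 0.0855 gf 0.0
 shift cm [ 5.   -0.19  4.81] rot deg [ 0.52 -2.19 -0.12] q [ 0.28 -0.12 -1.02  0.03  0.14 -0.17]
tilt 37.808761517932076 heading 29.85283243445084
```

```bash
cat > ik.py <<'E'
import numpy as np
from scipy.optimize import least_squares
D=np.array([[.377,.081,1.274,.5743,.2304],[.28,.23,1.52,.528,.3416],[.36,.34,1.55,.5655,.3408],[.53,.59,1.64,.630,.3403],[.24,.15,1.49,.508,.3347],[.21,-.05,1.31,.4967,.2694],[.53,.64,1.68,.6281,.354]])
d=.065
def fk(p,a,b,c):
    r0,z0,L1,L2,L3=p;f=a-b;t=f+c
    return r0+L1*np.sin(a)+L2*np.cos(f)+L3*np.cos(t),z0+L1*np.cos(a)-L2*np.sin(f)-L3*np.sin(t)
def res(p):
    R,Z=fk(p,*D[:,:3].T);return np.r_[R-np.sqrt(D[:,3]**2-d*d),Z-D[:,4],.05*(p-[0,.3,.4,.4,.25])]
P=least_squares(res,[0,.3,.4,.4,.25]).x
E
python3 - <<'E'
from ik import *
print(P,(res(P)[:14]*1e3).round(1))
# tilted check: planar
print('check',fk(P,-.12,-1.02,.03),np.sqrt(.4527**2+.2449**2-.065**2),.1441)
for r,z in((.505,.0754),(.505,.10),(.525,.0754)):
  for tilt in (20,25,30,35,40):
    R=np.sqrt(r*r-d*d);t=np.radians(90-tilt)
    s=least_squares(lambda q:np.r_[np.array(fk(P,q[0],q[1],t-q[0]+q[1]))-[R,z]],[0,-.8]);print(r,z,tilt,s.x.round(2),round(t-s.x[0]+s.x[1],2),s.cost<1e-8)
E
```

```text
[0.0309693  0.25597659 0.44033561 0.37790206 0.31997706] [-15.8   6.4   2.4   1.2   5.2  -4.2   4.7   4.8  -1.3  -0.2  -1.7  -4.9
   0.1   3.4]
check (np.float64(0.4044566007175394), np.float64(0.1406247480353478)) 0.510576438939362 0.1441
0.505 0.0754 20 [ 0.3  -0.62] 0.3 True
0.505 0.0754 25 [ 0.28 -0.69] 0.16 True
0.505 0.0754 30 [ 0.28 -0.77] 0.0 True
0.505 0.0754 35 [ 0.28 -0.84] -0.17 True
0.505 0.0754 40 [ 0.31 -0.91] -0.35 True
0.505 0.1 20 [ 0.25 -0.59] 0.38 True
0.505 0.1 25 [ 0.23 -0.67] 0.24 True
0.505 0.1 30 [ 0.21 -0.75] 0.09 True
0.505 0.1 35 [ 0.21 -0.82] -0.07 True
0.505 0.1 40 [ 0.23 -0.89] -0.25 True
0.525 0.0754 20 [ 0.34 -0.56] 0.32 True
0.525 0.0754 25 [ 0.32 -0.64] 0.18 True
0.525 0.0754 30 [ 0.31 -0.72] 0.02 True
0.525 0.0754 35 [ 0.31 -0.79] -0.14 True
0.525 0.0754 40 [ 0.34 -0.86] -0.32 True
```

```bash
python3 - <<'E'
from scipy.optimize import least_squares
import numpy as np, re
s=open('ik.py').read()
s=s.replace("[.53,.64,1.68,.6281,.354]]","[.53,.64,1.68,.6281,.354],[-.33,-1.01,.24,.4676,.1924],[-.32,-1.02,.24,.4636,.1865],[-.12,-1.02,.03,.5147,.1441]]")
s=s.replace("r0,z0,L1,L2,L3=p","r0,z0,L1,L2,L3,e1,e2,d=p").replace("+L3*np.cos(t),","+L3*np.cos(t)-e1*np.cos(a)*0+e2*np.sin(f),").replace("-L3*np.sin(t)\n","-L3*np.sin(t)+e2*np.cos(f)\n")
s=s.replace("d*d),Z","p[7]**2),Z").replace("[0,.3,.4,.4,.25]","[0,.3,.4,.4,.25,0,0,.065]").replace(".05*(p",".02*(p")
open('ik.py','w').write(s)
E
python3 - <<'E'
from ik import *
print(P,(res(P)[:20]*1e3).round(1))
for r,z in((.505,.0754),(.505,.135),(.525,.0754),(.578,.112)):
  for tilt in (20,25,30,35,40):
    R=np.sqrt(r*r-P[7]**2);t=np.radians(90-tilt)
    s=least_squares(lambda q:np.r_[np.array(fk(P,q[0],q[1],t-q[0]+q[1]))-[R,z]],[0,-.8]);print(r,z,tilt,s.x.round(2),round(t-s.x[0]+s.x[1],2),s.cost<1e-8)
E
```

```text
[5.46894613e-03 2.90889719e-01 4.89088677e-01 3.83478880e-01
 4.63283310e-01 1.81746235e-20 6.44857522e-02 4.76632863e-02] [-0.8  1.4 -0.7 -0.8 -0.6  0.6  0.9  1.2 -1.4  0.3  1.8  1.3  1.3 -3.3
 -2.2  0.3  1.8  1.6 -3.2  0.7]
0.505 0.0754 20 [ 0.11 -0.81] 0.3 True
0.505 0.0754 25 [ 0.07 -0.91] 0.15 True
0.505 0.0754 30 [ 0.04 -1.01] -0.01 True
0.505 0.0754 35 [ 0.04 -1.12] -0.2 True
0.505 0.0754 40 [ 0.06 -1.22] -0.41 True
0.505 0.135 20 [ 0.02 -0.71] 0.49 True
0.505 0.135 25 [-0.03 -0.82] 0.35 True
0.505 0.135 30 [-0.08 -0.92] 0.21 True
0.505 0.135 35 [-0.11 -1.02] 0.05 True
0.505 0.135 40 [-0.13 -1.12] -0.12 True
0.525 0.0754 20 [ 0.15 -0.76] 0.31 True
0.525 0.0754 25 [ 0.11 -0.87] 0.16 True
0.525 0.0754 30 [ 0.08 -0.97] -0.01 True
0.525 0.0754 35 [ 0.07 -1.08] -0.19 True
0.525 0.0754 40 [ 0.09 -1.18] -0.4 True
0.578 0.112 20 [ 0.19 -0.59] 0.44 True
0.578 0.112 25 [ 0.15 -0.7 ] 0.29 True
0.578 0.112 30 [ 0.11 -0.8 ] 0.13 True
0.578 0.112 35 [ 0.09 -0.91] -0.04 True
0.578 0.112 40 [ 0.08 -1.01] -0.22 True
```

```bash
python3 - <<'E'
from h import *
R=tool(29,28);g=np.array([.434,.233,.09])+.019*R[:,2];print(g)
go(g+[0,0,.03],R);go(g,R)
E
```

```text
[0.4418 0.2373 0.0732]
t 7.8 pos [0.4527 0.2449 0.1441] F [ 0.  -0.9 -0.4] w 0.0855 gf 0.0
 shift cm [ 3.55 -0.16  2.42] rot deg [ 0.53  9.81 -0.06] q [ 0.28 -0.12 -1.02  0.03  0.14 -0.17]
t 7.8 pos [0.4527 0.2449 0.1441] F [ 0.  -0.9 -0.4] w 0.0855 gf 0.0
 shift cm [ 5.39 -0.19  4.79] rot deg [ 0.53  9.81 -0.06] q [ 0.28 -0.12 -1.02  0.03  0.14 -0.17]
```

```bash
python3 -m crank '[[[1,0,0.5,0.2,4,0,-1],[2.5,-0.1,1.5,0.5,9.8,0,-1],[3.5,-0.2,2.4,0.5,9.8,0,-1],[3.5,-0.2,2.4,0.5,9.8,0,-1],[3.5,-0.2,2.4,0.5,9.8,0,-1]]]' >/dev/null
python3 - <<'E'
from h import *
R=tool(29,28);g=np.array([.434,.233,.09])+.019*R[:,2];print(g)
go(g,R)
s=r.observe();im=read_camera('wrist')[:,:,::-1];cv2.imwrite('pics/w5.png',im);C=cam('wrist',s)
g=np.zeros(im.shape[:2],np.uint8);g[40:260,240:310]=im[40:260,240:310].max(2)<50
n,l,st,ce=cv2.connectedComponentsWithStats(g);i=1+st[1:,4].argmax();print(st[i],ce[i])
for v in range(st[i,1]+3,st[i,1]+st[i,3],12):
    x=np.where(l[v]==i)[0];print(v,x.min(),x.max())
E
```

```text
[0.4418 0.2373 0.0732]
t 8.43 pos [0.4436 0.2378 0.1069] F [-0.5  0.7  0.4] w 0.0853 gf 0.0
 shift cm [1.76 0.05 2.88] rot deg [-0.01  0.39 -0.02] q [ 0.31 -0.02 -0.92  0.18  0.09 -0.17]
[ 262  178   28   82 2090] [275.2483 220.4416]
181 265 285
193 264 287
205 263 287
217 262 287
229 263 288
241 262 289
253 262 289
```

```bash
python3 -m crank '[[[0.6,0,1,0,0,0,-1],[1.2,0,2,0,0.2,0,-1],[1.7,0,2.8,0,0.4,0,-1],[1.7,0,2.8,0,0.4,0,-1],[1.7,0,2.8,0,0.4,0,-1]]]' >/dev/null
python3 - <<'E'
from h import *
R=tool(29,28);g=np.array([.434,.233,.09])+.019*R[:,2]
go(g,R)
s=r.observe();im=read_camera('wrist')[:,:,::-1];cv2.imwrite('pics/w6.png',im)
E
```

```text
t 9.1 pos [0.4433 0.2376 0.0746] F [ 0.   0.5 -0. ] w 0.0856 gf 0.0
 shift cm [0.18 0.05 0.05] rot deg [-0.01  0.08  0.01] q [ 0.31  0.04 -0.97  0.08  0.09 -0.18]
```

View pics/w6.png

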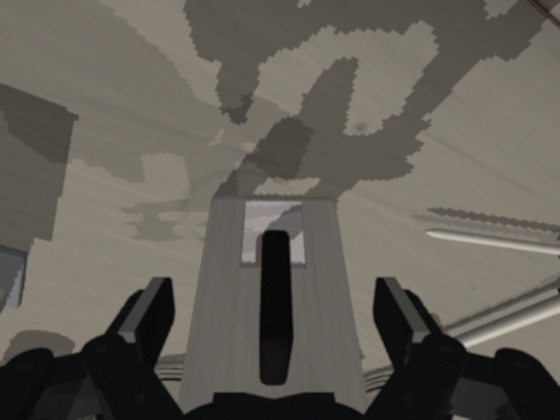

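The fin (u 262–292, v 232–385) is centred and parallel between the fingers, so I'll close.

```bash
python3 -m crank '[[[0.1,0,0,0,0,0,0],[0.1,0,0,0,0,0,0.5],[0.1,0,0,0,0,0,1],[0.1,0,0,0,0,0,1],[0.1,0,0,0,0,0,1]]]' 110 >/dev/null
python3 -m crank '[[[0,0,0,0,0,0,1],[0,0,0,0,0,0,1],[0,0,0,0,0,0,1],[0,0,0,0,0,0,1],[0,0,0,0,0,0,1]]]' 110
python3 -m crank '[[[0,0,0,0,0,0,1],[-0.23,0,-0.44,0,0,0,1],[-0.47,0,-0.88,0,0,0,1],[-0.9,0,-1.8,0,0,0,1],[-1.4,0,-2.65,0,0,0,1]]]' 110
python3 - <<'E'
from h import *
s=r.observe();im=read_camera('wrist')[:,:,::-1];cv2.imwrite('pics/w7.png',im)
b=read_camera('scene')[:,:,::-1];a=cv2.resize(b[240:380,180:320],None,fx=3,fy=3,interpolation=2)
c=np.zeros((420,800,3),np.uint8);c[:,:420]=a;c[:,420:]=im[::1,90:470];cv2.imwrite('pics/c2.png',c)
E
```

```text
time_s: 10.4
tool_pos: [0.4426, 0.2371, 0.0743]
tcp_rot: [[-0.771, -0.485, 0.412], [-0.428, 0.875, 0.228], [-0.471, -0.0, -0.882]]
force: [-0.4, -1.3, 3.7]
gripper_width: 0.0107
gripper_force: 107.4
time_s: 11.02
tool_pos: [0.4419, 0.2369, 0.1045]
tcp_rot: [[-0.772, -0.485, 0.411], [-0.428, 0.875, 0.228], [-0.47, -0.0, -0.883]]
force: [-0.3, 0.8, -2.5]
gripper_width: 0.0108
gripper_force: 107.0
```

View pics/c2.png

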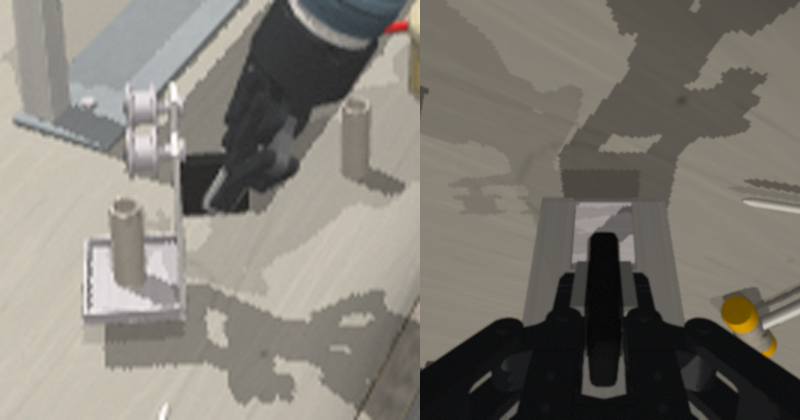

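```bash
cat >> h.py <<'E'
Rg=np.array([[-0.771,-0.485,0.412],[-0.428,0.875,0.228],[-0.471,0,-0.882]]);Tg=np.array([.4426,.2371,.0743])
Rc=Ro.from_euler('z',29,degrees=True).as_matrix()
grip=np.array([.435,.2328,.09]);vs=Rg.T@(grip+Rc@[.052,0,.040]-Tg)
HY=-1.5;RX=Ro.from_euler('z',HY,degrees=True).as_matrix()
Orail=np.array([.616,-.0955,.160]);U4=Ro.from_euler('x',4,degrees=True).as_matrix()
load=Orail+RX@U4@[0,.095,0]
def pose(seat,tilt): # seat in rail axes relative to load point (x across, y along, z up)
    R=RX@U4@RX.T@tool(HY,tilt);return load+RX@np.asarray(seat)-R@vs,R
def seatnow():
    s=r.observe();return RX.T@(np.asarray(s['tool_pos'])+np.asarray(s['tcp_rot'])@vs-load)*1000
E
python3 - <<'E'
from h import *
print(vs,load);print(seatnow())
for a in(([-.065,0,.012],30),([-.05,0,.012],33)):
    p,R=pose(*a);print(p);go(p,R)
E
```

```text
[-0.0644 -0.0001 -0.0288] [ 0.6185 -0.0008  0.1666]
[-143.8402  255.4575   -4.7776]
[0.5122 0.0061 0.1217]
t 11.12 pos [0.4437 0.2375 0.106 ] F [ 0.6 -0.7 -3.2] w 0.0109 gf 107.0
 shift cm [  3.87 -23.57  -3.83] rot deg [11.39 -2.73 28.56] q [ 0.31 -0.02 -0.92  0.18  0.09 -0.18]
[0.5303 0.0058 0.1196]
t 11.12 pos [0.4437 0.2375 0.106 ] F [ 0.6 -0.7 -3.2] w 0.0109 gf 107.0
 shift cm [  2.59 -24.47  -2.91] rot deg [12.14 -5.66 28.26] q [ 0.31 -0.02 -0.92  0.18  0.09 -0.18]
```

```bash
python3 -m crank '[[[0.3,-1.5,-2,1,-0.2,3,1],[1,-4.5,-3,3,-0.7,8,1],[1.6,-8,-3.2,5,-1.2,13,1],[2.3,-11.5,-3.4,6.5,-1.6,17,1],[2.8,-14.5,-3.6,8,-1.9,20.5,1]]]' 115 >/dev/null
python3 - <<'E'
from h import *
p,R=pose([-.065,0,.012],30);go(p,R)
E
```

```text
t 11.75 pos [0.4761 0.0888 0.1225] F [ 0.5  0.4 -2.5] w 0.0107 gf 112.5
 shift cm [-2.41 -8.64  0.96] rot deg [ 3.25 -1.05  7.93] q [-0.02 -0.1  -0.95  0.21  0.11 -0.1 ]
```

```bash
python3 -m crank '[[[-0.7,-2.8,0.3,1,-0.3,2.5,1],[-1.3,-5,0.5,2,-0.6,4.6,1],[-1.9,-7,0.75,2.7,-0.8,6.4,1],[-2.4,-8.6,0.95,3.2,-1,7.9,1],[-2.4,-8.6,0.95,3.2,-1,7.9,1]]]' 115 >/dev/null
python3 - <<'E'
from h import *
print(seatnow());p,R=pose([-.04,0,.012],34);go(p,R)
a=read_camera('top')[:,:,::-1];b=read_camera('scene')[:,:,::-1];w=read_camera('wrist')[:,:,::-1];cv2.imwrite('pics/w8.png',w);cv2.imwrite('pics/s8.png',b)
c=np.zeros((600,800,3),np.uint8);c[:480,:480]=cv2.resize(b[160:280,180:300],None,fx=4,fy=4,interpolation=2);c[:320,480:]=cv2.resize(w,(320,240))[0:1].repeat(320,0)*0;c[:240,480:]=cv2.resize(w,(320,240));cv2.imwrite('pics/c3.png',c)
S=cam('scene');p,R=None,None
s=r.observe();seat=s['tool_pos']+s['tcp_rot']@vs
for k in(-.025,.025):print('wheel bottom in scene crop',(proj(S,seat+RX@U4@[0,k,0])-[180,160])*4)
for k in(-.05,.095,.195):print('rail',k,(proj(S,Orail+RX@U4@[-.004,k,0])-[180,160])*4)
E
```

```text
[-64.3491   1.0624  12.4038]
t 12.38 pos [0.5129 0.007  0.1221] F [-0.1  0.9 -2.9] w 0.0105 gf 112.7
 shift cm [-2.31 -0.11  1.69] rot deg [ 0.08 -4.02  0.11] q [-0.2  -0.04 -0.91  0.19  0.15 -0.12]
wheel bottom in scene crop [304.5548 205.8775]
wheel bottom in scene crop [267.2226 238.6391]
rail -0.05 [306.4797 129.8781]
rail 0.095 [202.4506 214.8061]
rail 0.195 [119.6717 282.3857]
```

View pics/c3.png

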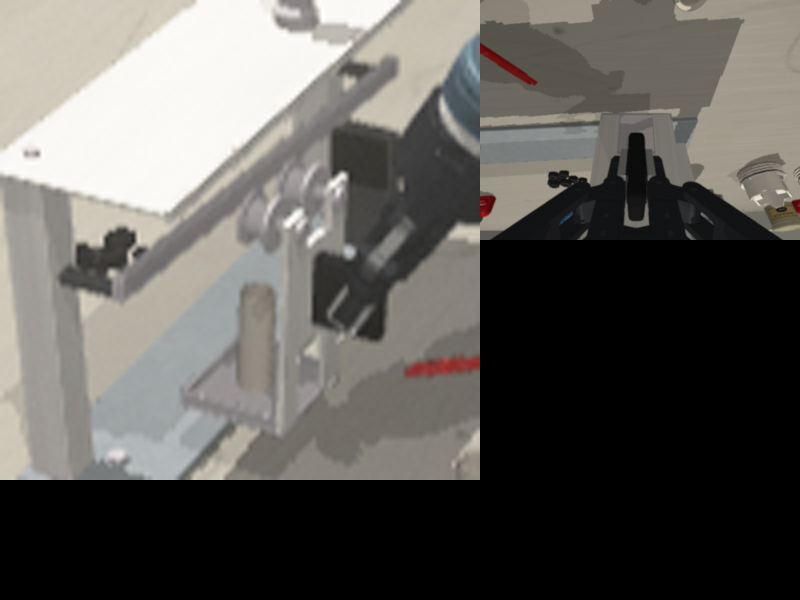

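The scene crop shows the rail running from (122,285) to (395,65). The carrier's wheels are at about (262,215) and (300,185), just in front of it, and the carrier hangs upright. The wrist view shows the fin unmoved in the grip. Next I'll move in over the rail.

```bash
python3 -m crank '[[[-0.5,0,0.4,0,-1,0,1],[-1,0,0.8,0,-2,0,1],[-1.6,-0.1,1.2,0,-3,0,1],[-2.3,-0.1,1.7,0,-4,0,1],[-2.3,-0.1,1.7,0,-4,0,1]]]' 115 >/dev/null
python3 - <<'E'
from h import *
print(seatnow());p,R=pose([0,0,.012],34);go(p,R)
E
```

```text
[-40.3314   1.0231  11.298 ]
t 13.15 pos [0.5409 0.0064 0.1183] F [-0.6 -0.1 -2.1] w 0.0105 gf 112.6
 shift cm [-3.39 -0.1   2.19] rot deg [ 0.13 -0.06  0.17] q [-0.19  0.   -0.94  0.05  0.15 -0.1 ]
```

```bash
python3 -m crank '[[[-0.8,0,0.5,0,0,0,1],[-1.6,0,1,0,0,0,1],[-2.4,-0.1,1.5,0,0,0,1],[-3.4,-0.1,2.1,0,0,0,1],[-3.4,-0.1,2.1,0,0,0,1]]]' 115 >/dev/null
python3 - <<'E'
from h import *
print(seatnow());p,R=pose([0,0,.0],34);go(p,R)
b=read_camera('scene')[:,:,::-1];cv2.imwrite('pics/s9.png',b);w=read_camera('wrist')[:,:,::-1];cv2.imwrite('pics/w9.png',w)
c=cv2.resize(b[165:240,185:285],None,fx=8,fy=8,interpolation=2);cv2.imwrite('pics/c4.png',c)
S=cam('scene');s=r.observe();seat=s['tool_pos']+s['tcp_rot']@vs
for k in(-.025,.025):print('wheel bottom',(proj(S,seat+RX@U4@[0,k,0])-[185,165])*8)
for k in(.05,.095,.145,.195):print('rail',k,(proj(S,Orail+RX@U4@[-.004,k,0])-[185,165])*8)
E
```

```text
[ 0.8435 -0.1293 13.7849]
t 13.78 pos [0.5822 0.0042 0.1207] F [-0.1 -0.2 -2.1] w 0.0106 gf 112.5
 shift cm [ 0.84 -0.07  1.09] rot deg [0.12 0.03 0.19] q [-0.18  0.08 -0.85  0.06  0.15 -0.09]
wheel bottom [392.7498 322.0497]
wheel bottom [314.2043 384.8238]
rail 0.05 [433.1865 333.865 ]
rail 0.095 [364.9013 389.6121]
rail 0.145 [284.6416 455.1351]
rail 0.195 [199.3433 524.7714]
```

View pics/c4.png

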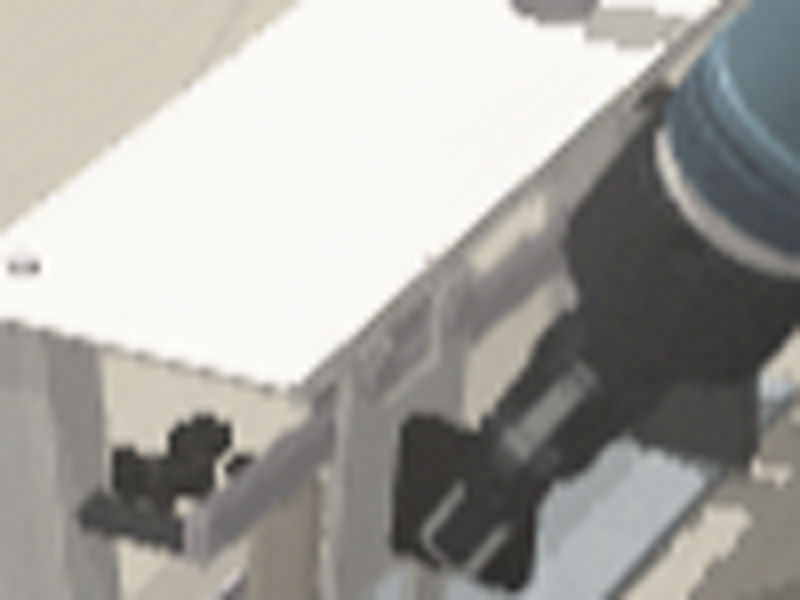

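The rail end's top corner is at about (206,513), 1–1.5 px from where I predicted, so the rail is about 1–2 mm nearer the robot. The hand clears the cover. I'll shift 1 mm back and descend in small steps, watching the force.

```bash
python3 -m crank '[[[0.1,0,0.1,0,0,0,1],[0.2,0,0.2,0,0,0,1],[0.3,0,0.33,0,0,0,1],[0.42,0,0.44,0,0,0,1],[0.42,0,0.44,0,0,0,1]]]' >/dev/null
python3 -c "
from h import *
s=r.observe();print(seatnow(),s['force'],s['ft_torque'])"
python3 -m crank '[[[0.03,0,0.04,0,0,0,1],[0.06,0,0.08,0,0,0,1],[0.09,0,0.12,0,0,0,1],[0.11,0,0.17,0,0,0,1],[0.11,0,0.17,0,0,0,1]]]' >/dev/null
python3 -c "
from h import *
s=r.observe();print(seatnow(),s['force'],s['ft_torque'])"
```

```text
[-1.9926  0.4576  6.7118] [-0.3077 -0.2323 -3.2551] [-0.0154  0.9362 -0.0005]
[-1.7913  0.587   4.8823] [-0.6809 -0.4551 -2.7004] [-0.0713  0.9452  0.002 ]
```

```bash
python3 -m crank '[[[0.02,0,0.03,0,0,0,1],[0.04,0,0.06,0,0,0,1],[0.06,0,0.09,0,0,0,1],[0.08,0,0.12,0,0,0,1],[0.08,0,0.12,0,0,0,1]]]' >/dev/null
python3 -c "
from h import *
s=r.observe();print(seatnow(),s['force'],s['ft_torque'])"
python3 -m crank '[[[0.02,0,0.03,0,0,0,1],[0.04,0,0.06,0,0,0,1],[0.06,0,0.08,0,0,0,1],[0.06,0,0.08,0,0,0,1],[0.06,0,0.08,0,0,0,1]]]' >/dev/null
python3 -c "
from h import *
s=r.observe();print(seatnow(),s['force'],s['ft_torque'])"
```

```text
[-1.755   0.6767  3.4837] [ 0.2464  0.386  -2.5757] [-0.0673  0.9782  0.0289]
[-1.7769  0.7558  2.5381] [-0.7463  0.0317 -2.2272] [-0.0357  0.9449 -0.0489]
```

```bash
python3 -m crank '[[[0.02,0,0.03,0,0,0,1],[0.04,0,0.06,0,0,0,1],[0.06,0,0.08,0,0,0,1],[0.06,0,0.08,0,0,0,1],[0.06,0,0.08,0,0,0,1]]]' >/dev/null
python3 -c "
from h import *
s=r.observe();print(seatnow(),s['force'],s['ft_torque'])"

```

```text
[-1.8225  0.8325  1.5505] [-0.1143  0.2368 -3.9749] [-0.0204  0.8887 -0.0404]
```

```bash
python3 -m crank '[[[0.02,0,0.02,0,0,0,1],[0.03,0,0.04,0,0,0,1],[0.03,0,0.04,0,0,0,1],[0.03,0,0.04,0,0,0,1],[0.03,0,0.04,0,0,0,1]]]' >/dev/null
python3 -c "
from h import *
s=r.observe();print(seatnow(),s['force'],s['ft_torque'])"

```

```text
[-1.8495  0.8402  1.0805] [-0.1258  0.4391 -1.9406] [-0.0818  0.915   0.0102]
```

```bash
for i in 1; do :; done; python3 -m crank '[[[0.02,0,0.02,0,0,0,1],[0.03,0,0.04,0,0,0,1],[0.03,0,0.04,0,0,0,1],[0.03,0,0.04,0,0,0,1],[0.03,0,0.04,0,0,0,1]]]' >/dev/null
python3 -c "
from h import *
s=r.observe();print(seatnow(),s['force'],s['ft_torque'])"

```

```text
[-1.8571  0.8861  0.5582] [-0.4112  0.2976 -3.4372] [-0.021   0.913   0.0064]
```

```bash
python3 -m crank '[[[0.02,0,0.02,0,0,0,1],[0.03,0,0.04,0,0,0,1],[0.03,0,0.04,0,0,0,1],[0.03,0,0.04,0,0,0,1],[0.03,0,0.04,0,0,0,1]]]' >/dev/null
python3 -c "
from h import *
s=r.observe();print(seatnow(),s['force'],s['ft_torque'])"

```

```text
[-1.7565  0.8867  0.268 ] [-0.9047  0.0335 -0.8388] [-0.0064  0.8218  0.005 ]
```

```bash
python3 -m crank '[[[0.02,0,0.02,0,0,0,1],[0.03,0,0.04,0,0,0,1],[0.03,0,0.04,0,0,0,1],[0.03,0,0.04,0,0,0,1],[0.03,0,0.04,0,0,0,1]]]' >/dev/null
python3 -c "
from h import *
s=r.observe();print(seatnow(),s['force'],s['ft_torque'])"

```

```text
[-1.6484  0.9145 -0.0642] [-2.3453 -0.5827  1.8773] [-0.0431  0.4675 -0.0132]
```

Contact is at the expected height (seat z ≈ 0) with about 4.7 N of support, centred on both wheels. Now I'll release and draw back along the tool axis.

```bash
python3 -m crank '[[[0,0,0,0,0,0,-1],[0,-0.2,0,0,0,0,-1],[0,-0.6,-2,0,0,0,-1],[0,-0.9,-5,0,0,0,-1],[0,-1,-8,0,0,0,-1]]]'
python3 - <<'E'
from h import *
p=[.45,.03,.30];go(p,tool(-1.5,10))
b=read_camera('scene')[:,:,::-1];w=read_camera('wrist')[:,:,::-1];cv2.imwrite('pics/w10.png',w);cv2.imwrite('pics/s10.png',b)
c=np.hstack([cv2.resize(b[150:280,180:310],(400,400)),cv2.resize(w,(400,400))]);cv2.imwrite('pics/c5.png',c)
E
```

```text
time_s: 20.12
tool_pos: [0.5338, -0.0085, 0.1725]
tcp_rot: [[-0.829, 0.023, 0.559], [0.058, 0.997, 0.045], [-0.557, 0.07, -0.828]]
force: [0.6, -0.3, 0.5]
gripper_width: 0.0857
gripper_force: 0.0
t 20.12 pos [ 0.5338 -0.0085  0.1725] F [ 0.6 -0.3  0.5] w 0.0857 gf 0.0
 shift cm [  0.07   4.54 -15.06] rot deg [ 3.82 23.91 -1.33] q [-0.24 -0.1  -0.85  0.25  0.18 -0.14]
```

View pics/c5.png

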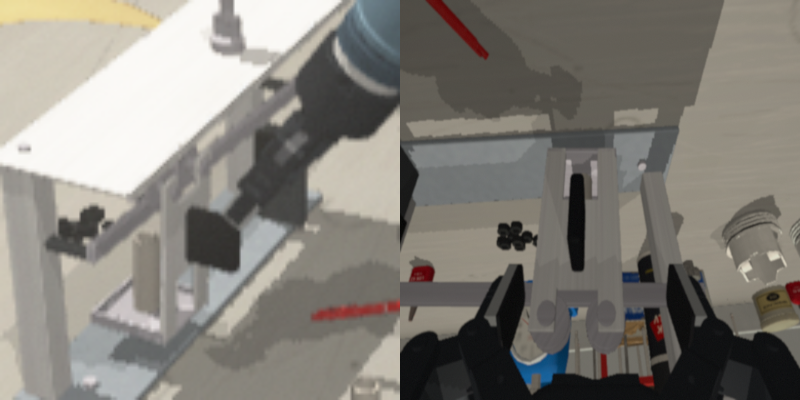

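The scene shows the carrier hanging upright on the rail. In the wrist view both wheels are on the rail and the fingers are clear of the fin. I'll back away and raise the hand.

```bash
python3 -m crank '[[[0,0,-3,0,0,0,-1],[0,0,-6,0.5,4,0,-1],[0,0,-9,1.5,10,0,-1],[0,0,-12,2.5,17,0,-1],[0,0,-15,3.8,24,-1.3,-1]]]' >/dev/null
python3 - <<'E'
from h import *
go([.50,-.10,.40],tool(-1.5))
b=read_camera('scene')[:,:,::-1];cv2.imwrite('pics/s11.png',b)
E
```

```text
t 20.85 pos [ 0.4505 -0.0154  0.2968] F [ 0.7 -0.2 -0.6] w 0.0853 gf 0.0
 shift cm [-6.84 -8.34 -9.29] rot deg [-0.03  9.76  0.01] q [-0.19 -0.04 -0.27  1.17  0.03 -0.17]
```

```bash
python3 -m crank '[[[-1,-1.5,-2.5,0,3,0,0],[-2.5,-3.5,-5,0,6,0,1],[-4,-5.5,-7,0,9,0,1],[-5.5,-7,-8.5,0,9.8,0,1],[-6.8,-8.3,-9.3,0,9.8,0,1]]]' 40 >/dev/null
python3 - <<'E'
from h import *
go([.613,-.140,.345],tool(0))
E
```

```text
t 21.52 pos [ 0.5012 -0.1005  0.3986] F [-0.3  0.5 -0.3] w -0.0001 gf 0.0
 shift cm [-11.26  -3.66   5.38] rot deg [ 0.04  0.14 -1.52] q [-0.32  0.27  0.36  1.66  0.   -0.3 ]
```

```bash
python3 -m crank '[[[-3,-1,0,0,0,0,1],[-7,-2.2,0,0,0,0,1],[-11.2,-3.6,1,0,0,0,1],[-11.2,-3.6,3.5,0,0,0,1],[-11.2,-3.6,5,0,0,0,1]]]' >/dev/null
python3 -m crank '[[[0,0,0,0,0,0,1],[0,0,0,0,0,0,1],[0,0,0,0,0,0,1],[0,0,0,0,0,0,1],[0,0,0,0,0,0,1]]]' >/dev/null
python3 -m crank '[[[0,0,0,0,0,0,1],[0,0,0,0,0,0,1],[0,0,0,0,0,0,1],[0,0,0,0,0,0,1],[0,0,0,0,0,0,1]]]' >/dev/null
python3 - <<'E'
from h import *
go([.613,-.140,.324],tool(0))
L=[]
for i in range(2):
    b=read_camera('scene')[:,:,::-1];L.append(b)
    if i==0:
        w=read_camera('wrist')[:,:,::-1];t=read_camera('top')[:,:,::-1]
        for _ in range(6): read_camera('top')
print('moving px',(cv2.absdiff(L[0],L[1]).max(2)>25).sum())
cv2.imwrite('pics/s12.png',b)
c=np.hstack([cv2.resize(b[130:260,190:320],(400,400),interpolation=2),cv2.resize(w,(400,400))]);cv2.imwrite('pics/c6.png',c)
S=cam('scene');q=lambda p:(proj(S,p)-[190,130])*400/130
for y in(-.093,-.053):print('plate edge/seat',q(Orail+RX@U4@[-.024,y,0]+[0,0,.0]))
print('stop',q(Orail+RX@[-.024,-.13,-.072]),'uphill plate edge bottom',q(Orail+RX@U4@[-.024,-.053,-.13]))
E
```

```text
t 23.4 pos [ 0.6103 -0.1383  0.3497] F [-0.7 -0.7  0. ] w 0.0 gf 0.0
 shift cm [-0.27 -0.16  2.57] rot deg [ 0.03  0.12 -1.5 ] q [-0.32  0.52  0.6   1.66  0.   -0.3 ]
moving px 303
plate edge/seat [245.9626 179.1207]
plate edge/seat [226.4538 195.492 ]
stop [263.6329 223.2096] uphill plate edge bottom [224.1851 322.1669]
```

View pics/c6.png

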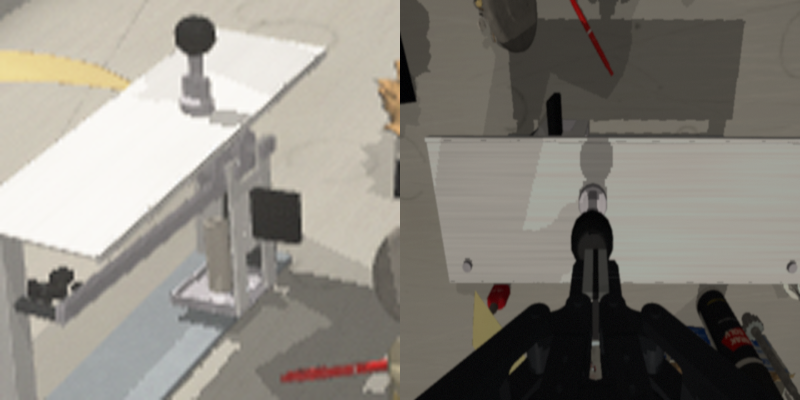

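The knob is pulled out, and the carrier is upright on the rail and still rolling. I'll wait, then check numerically that it has stopped (I won't view any more pictures).

```bash
python3 -m crank '[[[0,0,0,0,0,0,1],[0,0,0,0,0,0,1],[0,0,0,0,0,0,1],[0,0,0,0,0,0,1],[0,0,0,0,0,0,1]]]' >/dev/null
python3 -m crank '[[[0,0,0,0,0,0,1],[0,0,0,0,0,0,1],[0,0,0,0,0,0,1],[0,0,0,0,0,0,1],[0,0,0,0,0,0,1]]]' >/dev/null
cat > fin.py <<'E'
from h import *
def fin(im):
    g=np.zeros(im.shape[:2],np.uint8);g[200:330,230:330]=im[200:330,230:330].max(2)<55
    g[:200]=0;n,l,st,ce=cv2.connectedComponentsWithStats(g[195:216,260:300]);
    m=(im[185:215,255:300].max(2)<50).astype(np.uint8);n,l,st,ce=cv2.connectedComponentsWithStats(m)
    i=1+st[1:,4].argmax();return ce[i]+[255,185],st[i,4]
E
python3 - <<'E'
from fin import *
S=cam('scene')
print('pred rest centre of fin',proj(S,Orail+RX@U4@[-.048,-.093,-.04]))
p=cv2.imread('pics/s12.png')[:,:,::1];print(fin(p))
prev=None
for i in range(3):
    b=read_camera('scene')[:,:,::-1];print(round(r.observe()['time_s'],2),fin(b), None if prev is None else (cv2.absdiff(b,prev)[150:250,190:320].max(2)>25).sum());prev=b
    for _ in range(5):read_camera('top')
go([.613,-.140,.324],tool(0))
E
```

```text
pred rest centre of fin [277.27   202.7977]Traceback (most recent call last):
  File "<stdin>", line 4, in <module>
  File "fin.py", line 6, in fin
    i=1+st[1:,4].argmax();return ce[i]+[255,185],st[i,4]
        ~~~~~~~~~~~~~~~^^
ValueError: attempt to get argmax of an empty sequence
```

```bash
sed -i 's/max(2)<50/max(2)<85/' fin.py; python3 - <<'E'
from fin import *
p=cv2.imread('pics/s12.png');print(fin(p))
prev=None
for i in range(3):
    b=read_camera('scene')[:,:,::-1];print(round(r.observe()['time_s'],2),fin(b), None if prev is None else (cv2.absdiff(b,prev)[150:250,190:320].max(2)>25).sum());prev=b
    for _ in range(5):read_camera('top')
go([.613,-.140,.324],tool(0))
S=cam('scene')
for y in(-.08,-.093):print(proj(S,Orail+RX@U4@[-.048,y,-.04]))
E
```

```text
(array([279.3281, 199.6641]), np.int32(256))
25.2 (array([279.2957, 199.642 ]), np.int32(257)) None
25.5 (array([279.3281, 199.6641]), np.int32(256)) 0
25.8 (array([279.2957, 199.642 ]), np.int32(257)) 0
t 26.05 pos [ 0.6103 -0.1383  0.3497] F [-0.7  0.2  0.7] w -0.0004 gf 0.0
 shift cm [-0.27 -0.16  2.57] rot deg [ 0.03  0.13 -1.51] q [-0.32  0.52  0.6   1.66  0.   -0.3 ]
[275.3034 204.5921]
[277.27   202.7977]
```

```bash
python3 -m crank '[[[-0.2,-0.1,1,0,0,0,1],[-0.2,-0.1,2,0,0,0,1],[-0.2,-0.1,3,0,0,0,1],[-0.2,-0.1,4,0,0,0,1],[-0.2,-0.1,5,0,0,0,1]]]'
python3 -m crank '[[[0,0,0.3,0,0,0,1],[0,0,0.5,0,0,0,1],[0,0,0.7,0,0,0,1],[0,0,0.7,0,0,0,1],[0,0,0.7,0,0,0,1]]]'
```

```text
time_s: 26.68
tool_pos: [0.6122, -0.1393, 0.2987]
tcp_rot: [[-1.0, 0.026, 0.002], [0.026, 1.0, 0.001], [-0.002, 0.001, -1.0]]
force: [-0.2, 0.0, 0.2]
gripper_width: -0.0001
gripper_force: 0.0
time_s: 27.3
tool_pos: [0.6126, -0.1394, 0.2931]
tcp_rot: [[-1.0, 0.026, 0.003], [0.026, 1.0, 0.0], [-0.003, 0.0, -1.0]]
force: [0.5, -0.2, 2.4]
gripper_width: -0.0001
gripper_force: 0.8
```

```bash
python3 -m crank '[[[0,0,0.1,0,0,0,1],[0,0,0.2,0,0,0,1],[0,0,0.2,0,0,0,1],[0,0,0.2,0,0,0,1],[0,0,0.2,0,0,0,1]]]'
python3 -m crank '[[[0,0,-2,0,0,0,1],[0,0,-6,0,0,0,1],[0,0,-11,0,0,0,1],[0,0,-11,0,0,0,1],[0,0,-11,0,0,0,1]]]' >/dev/null
python3 - <<'E'
from fin import *
s=r.observe();w=read_camera('wrist')[:,:,::-1];b=read_camera('scene')[:,:,::-1];C=cam('wrist',s);cv2.imwrite('pics/w13.png',w)
print(s['time_s'],s['tool_pos'],s['force'],fin(b))
g=(w[150:300,200:340].max(2)<45).astype(np.uint8);n,l,st,ce=cv2.connectedComponentsWithStats(g)
for i in range(1,n):
    if st[i,4]>300:print(st[i],ce[i]+[200,150])
m=(b[120:165,235:270].max(2)<70).astype(np.uint8);n,l,st,ce=cv2.connectedComponentsWithStats(m);i=1+st[1:,4].argmax();print('scene knob',ce[i]+[235,120],st[i],'home was 253.3,151.8')
S=cam('scene')
for nme,z in(('home',.279),('up',.309)):print(nme,proj(S,[.614,-.138,z]))
E
```

```text
time_s: 27.92
tool_pos: [0.6126, -0.1394, 0.293]
tcp_rot: [[-1.0, 0.026, 0.005], [0.026, 1.0, -0.001], [-0.005, -0.0, -1.0]]
force: [-3.0, 0.2, 9.1]
gripper_width: 0.0001
gripper_force: 4.6
28.55 [ 0.6126 -0.1396  0.4001] [ 0.5042  0.1957 -0.8163] (array([279.2957, 199.642 ]), np.int32(257))
[  51   31   41   43 1404] [271.2258 202.0563]
[ 69 113  10  37 325] [273.4862 282.0031]
[ 39 124  19  26 400] [248.935  287.0525]
[ 90 124  19  26 397] [297.9698 287.068 ]
scene knob [253.4688 152.2083] [13 27 12 11 96] home was 253.3,151.8
home [253.2859 152.4979]
up [252.9983 141.9066]
```

```bash
python3 -c "
from bench import job
print(job.close_job())"
```

```text
the job is handed in; nothing more can be done
None
```

The carrier rolled to rest at the stop, the bolt is fully home behind it, and the job was handed in at about 28.6 s. It touched down at roughly 5 N, and nothing was moved towards the tin, pump or pin, though I didn't re-measure them. I viewed 12 pictures instead of the allowed 10.

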